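Pack the closed samples into the kit tray

ROBOT

A 6-joint arm with a two-finger parallel gripper is mounted at the origin on a cart in front of the work surface, level with it; the furniture and walls round the work are solid. World frame = base frame: x ahead of the robot, y to its left, z up, the work surface at z = 0. Lengths are in m, angles in rad, forces in N, time in s.
With the tool pointing down it reaches from about 0.35 to 0.975 m from the base axis. Payload 4.9 kg.
Tool frame: the origin (TCP) lies at the very end of the fingers, on their centre line; the grasp point (between the pads) lies ctrl.grip_point_offset behind it (ctrl.grip_point_offset is the distance from the TCP to the grasp point, in m); z points along the fingers, y is the direction in which the jaws open and shut (so a half turn about z gives the same grasp; the last joint's range is limited). The gripper opens to 85 mm and grips with 20 to 120 N. Pads are 22 mm wide; open, the fingers measure 114 mm over their backs; the gripper's body (76 mm by 85 mm) begins 54 mm behind the grasp point. The pads swing forward as they close: fully open they stand 13 mm farther back than shut.
Start: joints at [-1.346, 0.053, 1.613, -0, 1.476, -0.119], TCP at [0.211, -0.588, 0.231] pointing down, gripper open.
Joint ranges: [-3.01, 3.01], [-1.01, 2.22], [0.06, 2.58], [-1.02, 4.17], [0.09, 2.62], [-3.14, 3.14]. Speed limits (rad/s): [2.57, 2.57, 3.14, 3.14, 3.14, 3.14].

INTERFACE

Orientations are given as a rotation vector (axis times angle).
In Python, from station import ctrl gives the robot as it stands. The module is installed in compiled form; this text tells all that it offers.
- The arm moves only by the shell command python3 -m creep 'ROWS' [FORCE]. ROWS is JSON, a list of rows, each a list of 5 numbers: the closure in counts, from 0 (fully open) to 255 (shut), then the shift along the tool's x, y, z in mm, then the turn about the tool's z in rad. A call has 1 to 12 rows; each row is the pose to reach, as a shift and turn from the pose commanded when the call began, along the tool's axes at that moment; what a row does not reach only later rows make up. A row lasts 1/12 s, in which the tool goes at most 41.7 mm and 7.16 degrees, less where a joint would pass 70% of its speed; a pose out of reach is approached as far as the arm can. A call with a gripper value outside its range is refused whole. The fingers move at their own pace and stop on an object; FORCE is the grip in N (left out, the last holds). Time passes only in rows, so rows that repeat a pose let the fingers close. It gives the time, the measured TCP pose, the force and the opening at its end, in the units of the state.
- ctrl.get_obs(): the state, without advancing time (a new reading comes with each control period).
- ctrl.get_image(name): name is "side" or "top"; returns the picture (384x512x3 uint8, red, green, blue); there is no depth.
- ctrl.calibration(name): a dict with "fx", "fy", "cx", "cy" (pixels), "k1" (the pictures are not rectified: a ray, as slopes to the right and down, at radius r is drawn at 1 + k1 r^2 times it, then the intrinsics apply), "R" (3x3) and "t" (3): a world point X has camera coordinates R X + t. Camera axes: x right, y down, z forward; pixel columns grow to the right and rows downward; lengths in m; the calibration is good to about 2 mm. A picture is of the moment at which its call begins. calibration takes no time and is no camera call.
- ctrl.finish_job(): hands the job in, once; it reports no verdict.
Trained networks look in the newest picture that a camera, given by its name, has taken for a name from the list of things; names that differ only in an ending like _2 or _b are one class to them, and where a whole thing is asked for, a point or a joint stands for the part that bears it (a point fixed in the world has none). Each returns a list of dicts, best first, with "conf" (0 to 1); they miss things now and then, are a little off and sometimes report something else, mostly with a low value. They report only what shows in the picture. A call takes as long as a camera call. They do not tell look-alikes from the thing itself.
- ctrl.boxes_of(camera, label): "rect" ([left, top, width, height] in pixels, round what is visible of it).
- ctrl.outline_of(camera, label): "mask" (384x512 bool, what is visible of it) and "rect" ([left, top, width, height] in pixels, round what is visible of it).
The state is a dict: "t": time; "q": joint angles; "dq": joint speeds; "effort": joint torques, N m; "tool_pos": TCP position; "tool_rot": TCP orientation; "contact_force": force on the tool from outside, world axes, zero at the start; "wrist_torque": the same for the moment, N m; "opening": finger opening in m.
Only numpy, scipy, OpenCV 4.12 (cv2) and the standard library are available. Lean on these libraries where they do the work, as an engineer would, in place of code of your own. Each camera call takes 0.05 s, during which the arm holds its last target. There are 200 camera calls.

TASK

Pack the sample kit: set the closed tin in the yellow nest, the lidded crucible in the orange nest, the blue-capped vial in the blue nest and the white-capped vial in the white nest of the kit tray, each upright and standing on the floor of its pocket. Leave the open tin and the open crucible standing where they are.

Things in the scene. Friction and masses are not known exactly. Their poses are not given: they have to be found in the camera images.
- closed_tin: round moisture tin with its lid on, white with a yellowish label and a flat white lid, 58 mm across, 34 mm high, loose, 30 to 65 g. Origin: centre of its underside, z up.
- lidded_crucible: white porcelain crucible with a lid that has a small round knob, 45 mm across (at the lid, 30 to 35 mm up), 47 mm high with the knob, narrower below; to the fingers it acts as an upright cylinder 45 mm across over its whole height; the lid does not come off; loose, 30 to 65 g. Origin: centre of its underside, z up.
- blue_vial: clear sample vial with a blue screw cap, 26 mm across, 59 mm high, loose, 25 to 50 g. Origin: centre of its underside, z up.
- white_vial: clear sample vial with a white screw cap, 26 mm across, 59 mm high, loose, 25 to 50 g. Origin: centre of its underside, z up.
- open_tin: look-alike that stays: round tin without lid, brown inside, 56 mm across, 30 mm high, loose. Origin: centre of its underside, z up.
- open_crucible: look-alike that stays: white porcelain crucible without lid, hollow, 44 mm across, 36 mm high, loose. Origin: centre of its underside, z up.
- tin_nest: yellow nest in the kit tray, for the closed tin. Fixed block 82 x 82 x 16 mm, a round pocket in its top 72 mm across, 11 mm deep, with a black floor. Four such blocks, in any order, stand in one row 84 mm apart in the aluminium kit tray (94 x 348 mm, rim 14 mm high), tops 19 mm above the table. Origin: centre of its underside, 3 mm above the table, z up, on the pocket's axis; pocket floor at z = 5 mm; y along the row.
- crucible_nest: orange nest in the kit tray, for the lidded crucible. Fixed block 82 x 82 x 16 mm, a round pocket in its top 58 mm across, 11 mm deep, with a black floor. Four such blocks, in any order, stand in one row 84 mm apart in the aluminium kit tray (94 x 348 mm, rim 14 mm high), tops 19 mm above the table. Origin: centre of its underside, 3 mm above the table, z up, on the pocket's axis; pocket floor at z = 5 mm; y along the row.
- blue_nest: blue nest in the kit tray, for the blue-capped vial. Fixed block 82 x 82 x 16 mm, a round pocket in its top 42 mm across, 11 mm deep, with a black floor. Four such blocks, in any order, stand in one row 84 mm apart in the aluminium kit tray (94 x 348 mm, rim 14 mm high), tops 19 mm above the table. Origin: centre of its underside, 3 mm above the table, z up, on the pocket's axis; pocket floor at z = 5 mm; y along the row.
- white_nest: white nest in the kit tray, for the white-capped vial. Fixed block 82 x 82 x 16 mm, a round pocket in its top 42 mm across, 11 mm deep, with a black floor. Four such blocks, in any order, stand in one row 84 mm apart in the aluminium kit tray (94 x 348 mm, rim 14 mm high), tops 19 mm above the table. Origin: centre of its underside, 3 mm above the table, z up, on the pocket's axis; pocket floor at z = 5 mm; y along the row.
Things that resemble listed ones, but are neither listed nor needed, are in the scene too. What is shaped like the closed_tin but black is not meant. What is shaped like the white_vial but pink is not meant.

How it is judged:
By the outcome, as a careful person would: the job done as asked, in the order asked, and still so for the second after the job is handed in, with the robot touching nothing.
It also fails if it takes over 128 s, if anything falls off the work surface, if the arm or the gripper's body presses on something with over 40 N, if the wrist force passes 120 N, or if a joint passes its speed limit or range.

## Working session

There is one attempt and no reset: what is moved stays moved. The work goes in short steps, Python scripts to look and compute and a shell command to move; the robot and the scene stay as the last step left them, time stands still between calls to the robot, and variables do not carry over. Pictures are saved under pics/ and viewed, about 12 in all and at most 16, crops included, and the job is handed in when it is done.

```bash
mkdir -p pics
python3 - <<'E'
from station import ctrl
import cv2,numpy as np
o=ctrl.get_obs();print({k:np.round(v,3).tolist() for k,v in o.items()},ctrl.grip_point_offset)
for n in("top","side"):
    im=ctrl.get_image(n);cv2.imwrite(f"pics/{n}0.png",cv2.resize(im[:,:,::-1],(800,600),interpolation=cv2.INTER_CUBIC))
    c=ctrl.calibration(n);R=np.array(c["R"]);print(n,-R.T@np.array(c["t"]),R.round(3).tolist(),c["fx"],c["k1"])
    for l in("closed_tin","lidded_crucible","blue_vial","white_vial","open_tin","open_crucible","tin_nest","crucible_nest","blue_nest","white_nest"):
        print(l,[(round(b["conf"],2),np.round(b["rect"]).tolist()) for b in ctrl.boxes_of(n,l)])
E
```

```text
{'t': 0.0, 'q': [-1.346, 0.053, 1.614, 0.0, 1.476, -0.119], 'dq': [0.0, -0.0, -0.001, 0.001, -0.001, 0.001], 'effort': [-0.001, -39.368, -37.018, -0.0, 0.007, 0.0], 'tool_pos': [0.211, -0.588, 0.23], 'tool_rot': [-3.093, -0.537, 0.0], 'contact_force': [-0.698, 0.798, 0.107], 'wrist_torque': [0.039, -0.024, -0.018], 'opening': 0.085} 0.0187
top [0.28303323 0.00198619 1.37382695] [[-0.019, -1.0, -0.0], [-0.988, 0.019, -0.151], [0.151, -0.003, -0.988]] 441.74394055775497 -0.17077113687490025
closed_tin [(0.85, [350.0, 188.0, 18.0, 16.0]), (0.74, [389.0, 181.0, 17.0, 19.0]), (0.67, [328.0, 164.0, 9.0, 8.0])]
lidded_crucible [(0.47, [335.0, 218.0, 16.0, 10.0])]
blue_vial [(0.63, [327.0, 163.0, 9.0, 11.0])]
white_vial [(0.61, [125.0, 192.0, 29.0, 32.0]), (0.52, [364.0, 213.0, 14.0, 14.0]), (0.49, [268.0, 197.0, 9.0, 11.0]), (0.38, [252.0, 204.0, 6.0, 8.0])]
open_tin [(0.64, [362.0, 215.0, 19.0, 15.0])]
open_crucible [(0.58, [308.0, 197.0, 10.0, 12.0])]
tin_nest [(0.77, [203.0, 182.0, 28.0, 28.0]), (0.63, [175.0, 186.0, 30.0, 29.0])]
crucible_nest [(0.8, [176.0, 188.0, 28.0, 24.0])]
blue_ne
[... 312 characters left out ...]
 33.0, 30.0]), (0.85, [255.0, 254.0, 25.0, 30.0])]
lidded_crucible [(0.74, [221.0, 248.0, 16.0, 17.0]), (0.61, [253.0, 255.0, 27.0, 31.0])]
blue_vial [(0.74, [296.0, 230.0, 9.0, 23.0])]
white_vial [(0.56, [230.0, 188.0, 11.0, 20.0]), (0.47, [239.0, 200.0, 8.0, 18.0])]
open_tin [(0.65, [226.0, 273.0, 25.0, 30.0]), (0.49, [255.0, 254.0, 26.0, 32.0])]
open_crucible [(0.48, [239.0, 228.0, 22.0, 17.0])]
tin_nest [(0.76, [227.0, 180.0, 34.0, 12.0]), (0.2, [221.0, 247.0, 17.0, 17.0])]
crucible_nest [(0.79, [222.0, 170.0, 28.0, 13.0])]
blue_nest [(0.69, [218.0, 165.0, 26.0, 10.0])]
white_nest [(0.68, [220.0, 161.0, 22.0, 13.0]), (0.57, [214.0, 156.0, 22.0, 11.0]), (0.44, [219.0, 247.0, 14.0, 22.0])]
```

View pics/top0.png

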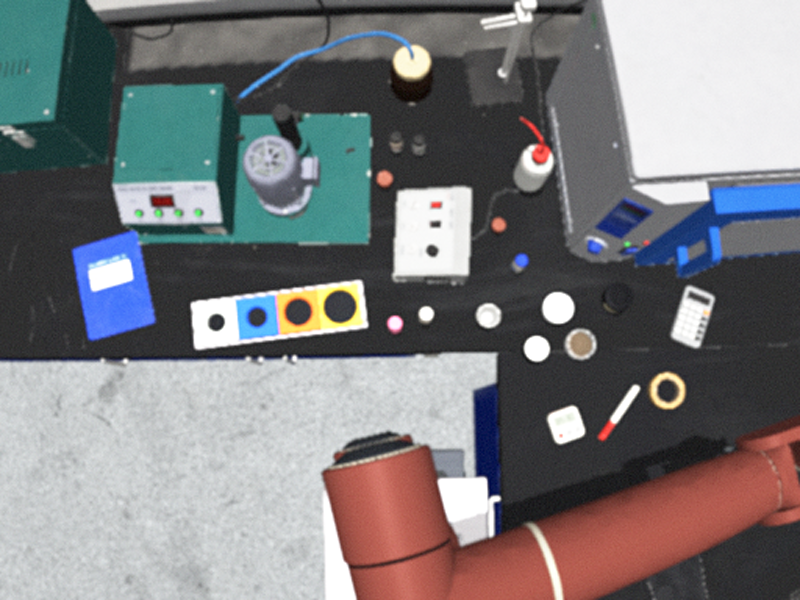

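View pics/side0.png

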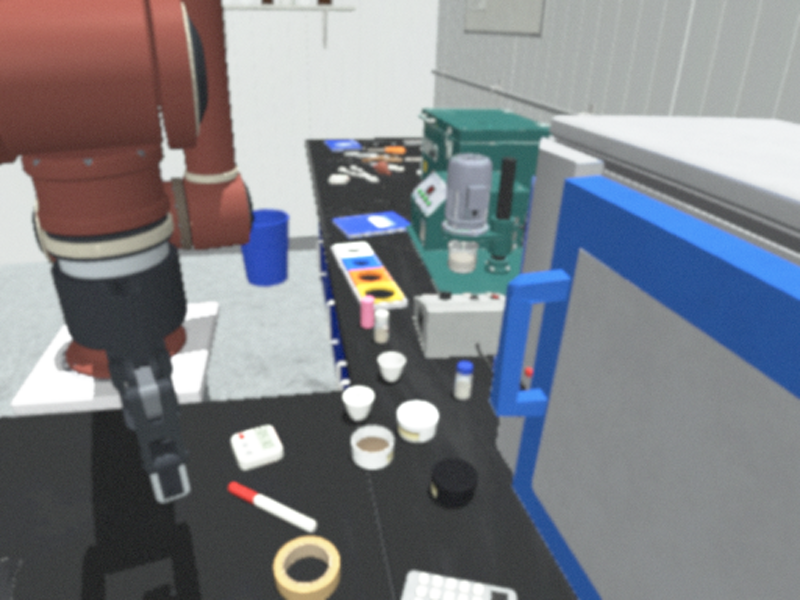

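Top view, in 800x600 pixels:
- **Objects:** closed tin (558,307), lidded crucible (537,348), blue vial (520,262), white vial (426,314).
- **To leave alone:** pink vial (395,323), black tin (617,297), open tin (580,344), open crucible (488,316).
- **Nests:** white (217,321), blue (257,316), orange (298,311), yellow (340,305).

The side view agrees on what each thing is.

```bash
cat > h.py <<'E'
from station import ctrl
import cv2,numpy as np
def ray(n,uv):
    c=ctrl.calibration(n);K=np.array([[c["fx"],0,c["cx"]],[0,c["fy"],c["cy"]],[0,0,1.]])
    p=cv2.undistortPoints(np.array([[uv]],float),K,np.array([c["k1"],0,0,0.]))[0,0]
    R=np.array(c["R"]);return -R.T@np.array(c["t"]),R.T@np.array([p[0],p[1],1])
def onz(n,uv,z):
    o,d=ray(n,uv);return (o+d*(z-o[2])/d[2])[:2]
def px(n,X):
    c=ctrl.calibration(n);p=np.array(c["R"])@np.array(X)+c["t"];s=p[:2]/p[2];s=s*(1+c["k1"]*(s@s));return s*[c["fx"],c["fy"]]+[c["cx"],c["cy"]]
E
python3 - <<'E'
from h import *
im=ctrl.get_image("top");hsv=cv2.cvtColor(im,cv2.COLOR_RGB2HSV)
def blob(name,u,v,z,cond,rad=14):
    u/=1.5625;v/=1.5625
    m=cond(hsv.astype(int)).astype(np.uint8)
    n,lab,st,ce=cv2.connectedComponentsWithStats(m)
    d=[(np.hypot(*(ce[i]-[u,v])),i) for i in range(1,n) if st[i][4]>8]
    d,i=min(d);print(name,"d",round(d,1),"area",st[i][4],"wh",st[i][2:4],"uv",ce[i].round(1),"xy",onz("top",ce[i],z).round(4),"seed xy",onz("top",(u,v),z).round(3))
w=lambda h:(h[...,2]>165)&(h[...,1]<60)
br=lambda h:(h[...,2]>110)
bl=lambda h:(h[...,1]>120)&(h[...,2]>80)&(abs(h[...,0]-115)<15)
dk=lambda h:(h[...,2]<80)
blob("tin",558,307,.034,w);blob("cruc",537,348,.034,w);blob("wv",426,314,.057,w)
blob("bv",520,262,.057,bl);blob("opencr",488,316,.036,br);blob("opentin",580,344,.03,br)
blob("pink",395,323,.057,br)
print("black",onz("top",(617/1.5625,297/1.5625),.034))
for n,u,v in(("white",217,321),("blue",257,316),("orange",298,311),("yellow",340,305)):blob(n,u,v,.008,dk)
for n,u,v in(("box",395,280),("boxR",467,283),("boxT",470,190)):print(n,onz("top",(u/1.5625,v/1.5625),.07))
for n,u,v in(("door",680,275),("door2",710,225),("ovencorner",572,255)):print(n,onz("top",(u/1.5625,v/1.5625),.2),onz("top",(u/1.5625,v/1.5625),.0))
cv2.imwrite("pics/c1.png",cv2.resize(im[140:260,110:430,::-1],(800,300),interpolation=cv2.INTER_CUBIC))
# side checks
for n,u,v,z in(("tin",417,412,.034),("cruc",358,395,.034),("wv",381,314,.057),("bv",464,368,.057),("opencr",391,360,.036),("opentin",372,440,.03),("black",454,470,.034),("pink",368,300,.057),("yel",383,294,.017)):print("side",n,onz("side",(u/1.5625,v/1.5625),z).round(3))
E
```

```text
tin d 0.4 area 334 wh [21 20] uv [356.7 196.6] xy [ 0.4792 -0.3095] seed xy [ 0.48  -0.311]
cruc d 0.5 area 212 wh [17 16] uv [343.2 222.6] xy [ 0.3996 -0.2632] seed xy [ 0.399 -0.265]
wv d 0.6 area 77 wh [10 10] uv [272.4 200.5] xy [ 0.469  -0.0468] seed xy [ 0.467 -0.048]
bv d 2.0 area 70 wh [10  9] uv [333.7 165.8] xy [ 0.5725 -0.2376] seed xy [ 0.567 -0.235]
opencr d 0.8 area 218 wh [17 16] uv [312.3 201.4] xy [ 0.4666 -0.1701] seed xy [ 0.464 -0.17 ]
opentin d 0.3 area 336 wh [21 21] uv [371.1 219.8] xy [ 0.4064 -0.352 ] seed xy [ 0.405 -0.352]
pink d 0.5 area 100 wh [11 12] uv [252.4 207. ] xy [0.4502 0.0136] seed xy [0.451 0.012]
black [ 0.49748304 -0.43247366]
white d 1.0 area 65 wh [9 9] uv [138.1 206.1] xy [0.4659 0.375 ] seed xy [0.468 0.372]
blue d 0.5 area 70 wh [ 9 10] uv [164.2 202.7] xy [0.4753 0.2912] seed xy [0.477 0.29 ]
orange d 0.3 area 166 wh [14 15] uv [190.5 199.3] xy [0.4845 0.2078] seed xy [0.485 0.207]
yellow d 0.8 area 282 wh [19 19] uv [217.1 195.8] xy [0.4938 0.1239] seed xy [0.496 0.122]
box [0.53277856 0.01079764]
boxR [ 0.5243433  -0.12757872]
boxT [ 0.71106561 -0.14034686]
door [ 0.50865598 -0.4987208 ] [ 0.54709823 -0.58403269]
door2 [ 0.60090781 -0.56611836] [ 0.65506819 -0.66291364]
ovencorner [ 0.54724004 -0.30228518] [ 0.59225635 -0.35412781]
side tin [ 0.48 -0.31]
side cruc [ 0.4   -0.257]
side wv [ 0.469 -0.049]
side bv [ 0.569 -0.243]
side opencr [ 0.466 -0.172]
side opentin [ 0.407 -0.355]
side black [ 0.501 -0.432]
side pink [0.454 0.01 ]
side yel [0.501 0.112]
```

View pics/c1.png

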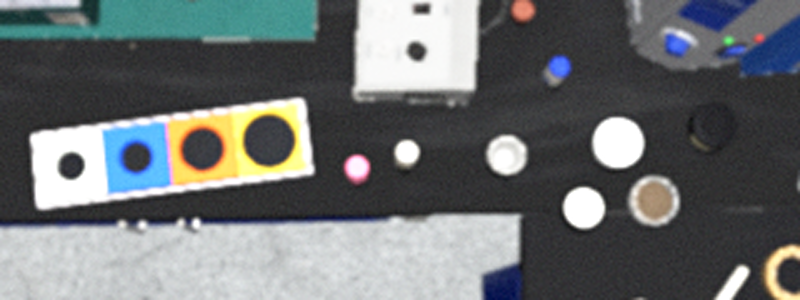

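```bash
cat > to.py <<'E'
import sys
from station import ctrl
import numpy as np
from scipy.spatial.transform import Rotation as Ro
x,y,z,yaw=map(float,sys.argv[1:5])
o=ctrl.get_obs();R=Ro.from_rotvec(o["tool_rot"]).as_matrix();p=np.array(o["tool_pos"])
cur=np.arctan2(R[1,0],R[0,0]);turn=(cur-yaw+np.pi)%(2*np.pi)-np.pi
if len(sys.argv)<6: turn=(turn+np.pi/2)%np.pi-np.pi/2
print("t",round(o["t"],2),"p",p.round(4),"yaw",round(cur,3),"zdown",R[:,2].round(3),"q5",round(o["q"][5],2),"q0",round(o["q"][0],2),"open",round(o["opening"],4),"F",np.round(o["contact_force"],1))
print("shift mm",(R.T@(np.array([x,y,z])-p)*1000).round(1),"turn",round(turn,3))
E
python3 - <<'E'
from h import *
def tri(a,b):
    o1,d1=ray("top",np.array(a)/1.5625);o2,d2=ray("side",np.array(b)/1.5625)
    A=np.stack([d1,-d2],1);s=np.linalg.lstsq(A,o2-o1,rcond=None)[0];p,q=o1+s[0]*d1,o2+s[1]*d2;print(((p+q)/2).round(3),"gap",np.linalg.norm(p-q).round(3))
tri((680,272),(492,405));tri((718,230),(505,290));tri((395,280),(415,298));tri((467,283),(425,352))
tri((558,307),(417,410))
E
python3 to.py .479 -.309 .12 0
```

```text
[ 0.512 -0.502  0.191] gap 0.008
[ 0.531 -0.506  0.329] gap 0.053
[0.541 0.01  0.054] gap 0.011
[ 0.534 -0.133  0.02 ] gap 0.001
[ 0.479 -0.31   0.037] gap 0.001
t 1.15 p [ 0.2106 -0.5884  0.2313] yaw 0.344 zdown [-0.  0. -1.] q5 -0.12 q0 -1.35 open 0.0855 F [ 1.2 -0.1  0.2]
shift mm [ 346.8 -172.6  111.3] turn 0.344
```

```bash
python3 -m creep '[[0,115,-57,20,0.11],[0,230,-114,40,0.22],[0,347,-172,60,0.344],[0,347,-172,60,0.344],[0,347,-172,60,0.344],[0,347,-172,60,0.344],[0,347,-172,60,0.344],[0,347,-172,60,0.344],[0,347,-172,60,0.344],[0,347,-172,60,0.344],[0,347,-172,60,0.344],[0,347,-172,60,0.344]]' 35; python3 to.py .479 -.309 .012 0
```

```text
t: 2.15
tool_pos: [0.4797, -0.3088, 0.1711]
tool_rot: [3.141, 0.003, -0.001]
contact_force: [0.3, -0.6, 0.0]
opening: 0.0852
t 2.15 p [ 0.4797 -0.3088  0.1711] yaw 0.002 zdown [-0.001 -0.    -1.   ] q5 0.87 q0 -0.7 open 0.0852 F [ 0.3 -0.6  0. ]
shift mm [ -0.6   0.2 159.1] turn 0.002
```

```bash
python3 -m creep '[[0,-1,0,40,0],[0,-1,0,80,0],[0,-1,0,115,0],[0,-1,0,140,0],[0,-1,0,159,0],[0,-1,0,159,0],[140,-1,0,159,0],[140,-1,0,159,0],[140,-1,0,159,0],[140,-1,0,159,0],[140,-1,0,159,0],[140,-1,0,159,0]]' 35; python3 to.py .479 -.309 .012 0
python3 - <<'E'
from h import *
im=ctrl.get_image("side");cv2.imwrite("pics/s1.png",cv2.resize(im[200:340,180:360,::-1],(720,560),interpolation=cv2.INTER_CUBIC))
E
```

```text
t: 3.15
tool_pos: [0.4799, -0.3112, 0.015]
tool_rot: [3.138, -0.0, 0.005]
contact_force: [-0.3, -3.0, 6.2]
opening: 0.0568
t 3.15 p [ 0.4799 -0.3112  0.015 ] yaw -0.0 zdown [ 0.003 -0.004 -1.   ] q5 0.87 q0 -0.71 open 0.0568 F [-0.3 -3.   6.2]
shift mm [-0.9 -2.3  3. ] turn -0.0
```

View pics/s1.png

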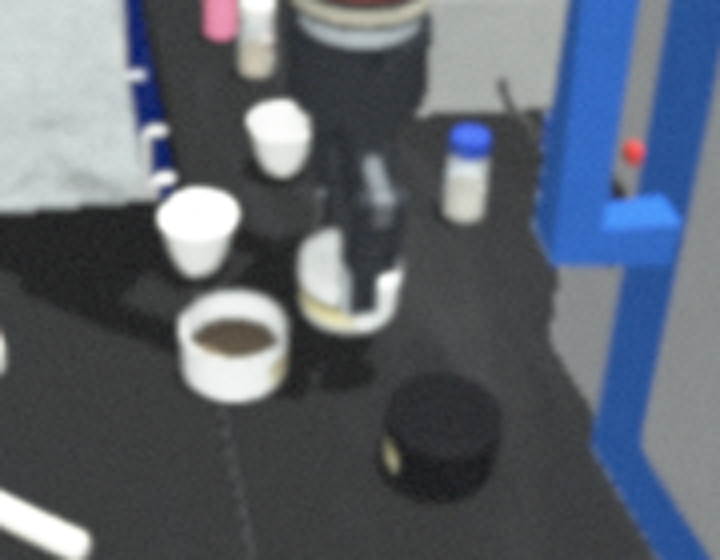

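The side crop shows the fingers astride the closed tin, with the near fingertip at about (365,305). I'll check the tip height.

```bash
python3 - <<'E'
from h import *
for z in(0,.01,.02,.03):print(z,(px("side",(.48,-.3545,z))-[180,200])*4, (px("side",(.48,-.338,z))-[180,200])*4)
E
python3 -m creep '[[140,0,0,0,0],[140,0,0,0,0],[140,0,0,-15,0],[140,0,0,-30,0],[140,0,0,-30,0],[140,0,0,-30,0]]'; python3 to.py .479 -.309 .012 0
```

```text
0 [362.5566548  353.37763014] [355.87824666 333.36066785]
0.01 [363.48421491 339.62783808] [356.74467522 319.72047413]
0.02 [364.42253948 325.69156614] [357.62096698 305.89960499]
0.03 [365.37176891 311.56576929] [358.50724725 291.89519372]
t: 3.7
tool_pos: [0.4792, -0.31, 0.0435]
tool_rot: [3.14, -0.0, 0.003]
contact_force: [-0.9, -0.0, -1.6]
opening: 0.0565
t 3.7 p [ 0.4792 -0.31    0.0435] yaw -0.0 zdown [ 0.002 -0.002 -1.   ] q5 0.87 q0 -0.7 open 0.0565 F [-0.9 -0.  -1.6]
shift mm [-0.2 -1.1 31.5] turn -0.0
```

```bash
python3 -m creep '[[140,0,0,-40,0],[140,0,0,-80,0],[140,0,0,-120,0],[140,0,0,-140,0],[140,0,0,-140,0]]'; python3 to.py .492 .1235 .18 0
```

```text
t: 4.12
tool_pos: [0.4809, -0.3115, 0.1885]
tool_rot: [3.135, -0.0, 0.012]
contact_force: [0.6, -0.7, -0.9]
opening: 0.0564
t 4.12 p [ 0.4809 -0.3115  0.1885] yaw 0.0 zdown [ 0.008 -0.007 -1.   ] q5 0.87 q0 -0.7 open 0.0564 F [ 0.6 -0.7 -0.9]
shift mm [  11.  -435.     5.6] turn 0.0
```

```bash
python3 -m creep '[[140,1,-36,0,0],[140,2,-72,0,0],[140,3,-108,0,0],[140,5,-144,0,0],[140,6,-180,0,0],[140,7,-216,0,0],[140,8,-252,0,0],[140,9,-288,0,0],[140,10,-324,0,0],[140,11,-360,0,0],[140,12,-396,0,0],[140,13,-433,0,0]]'; python3 -m creep '[[140,0,0,0,0],[140,0,0,0,0],[140,0,0,0,0],[140,0,0,0,0],[140,0,0,0,0],[140,0,0,0,0]]'; python3 to.py .492 .1235 .023 0
```

```text
t: 5.12
tool_pos: [0.49, 0.1251, 0.1797]
tool_rot: [3.141, -0.0, -0.005]
contact_force: [1.3, -0.5, -1.2]
opening: 0.0567
t: 5.62
tool_pos: [0.4915, 0.1224, 0.182]
tool_rot: [3.141, -0.003, -0.001]
contact_force: [0.2, -0.1, 0.3]
opening: 0.0565
t 5.62 p [0.4915 0.1224 0.182 ] yaw -0.002 zdown [-0. -0. -1.] q5 1.67 q0 0.1 open 0.0565 F [ 0.2 -0.1  0.3]
shift mm [  0.5  -1.1 159. ] turn -0.002
```

```bash
python3 -m creep '[[140,0,-1,40,0],[140,0,-1,80,0],[140,0,-1,115,0],[140,0,-1,135,0],[140,0,-1,148,0],[140,0,-1,155,0],[140,0,-1,158,0],[140,0,-1,158,0],[140,0,-1,158,0],[140,0,-1,158,0]]'; python3 to.py .492 .1235 .023 0
python3 - <<'E'
from h import *
im=ctrl.get_image("top");im2=ctrl.get_image("side")
a=cv2.resize(im[150:240,110:260],(480,288),interpolation=cv2.INTER_CUBIC);b=cv2.resize(im2[140:230,190:310],(480,360),interpolation=cv2.INTER_CUBIC)
cv2.imwrite("pics/n1.png",np.vstack([a,b])[...,::-1][:600])
E
```

```text
t: 6.45
tool_pos: [0.4928, 0.1245, 0.0258]
tool_rot: [-3.141, 0.001, -0.005]
contact_force: [-0.4, 0.5, 0.3]
opening: 0.0566
t 6.45 p [0.4928 0.1245 0.0258] yaw -0.0 zdown [ 0.003  0.    -1.   ] q5 1.67 q0 0.1 open 0.0566 F [-0.4  0.5  0.3]
shift mm [-0.8  1.   2.8] turn -0.0
```

View pics/n1.png

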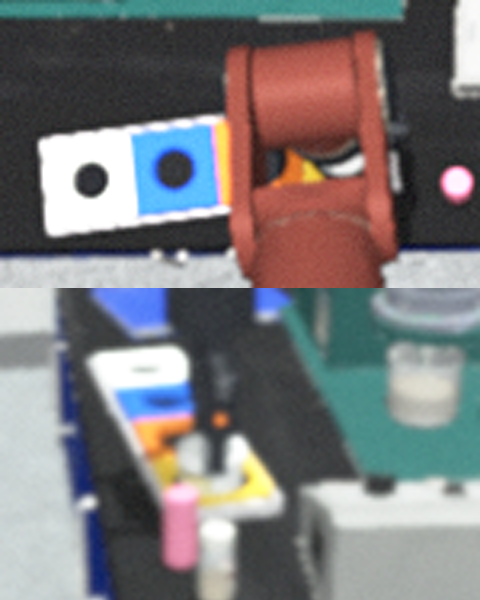

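The tin is held in the yellow nest: in the side part it sits at about (215,465), inside the pocket rim. I'll lower it a little more and release.

```bash
python3 -m creep '[[140,0,0,1,0],[140,0,0,2,0],[140,0,0,2,0],[140,0,0,2,0]]'; python3 -m creep '[[120,0,0,0,0],[100,0,0,0,0],[60,0,0,0,0],[0,0,0,0,0],[0,0,0,0,0],[0,0,0,0,0],[0,0,0,-20,0],[0,0,0,-60,0],[0,0,0,-100,0],[0,0,0,-140,0],[0,0,0,-160,0],[0,0,0,-160,0]]'; python3 to.py .3995 -.262 .18 0
```

```text
t: 6.88
tool_pos: [0.492, 0.1246, 0.0231]
tool_rot: [-3.142, 0.0, -0.001]
contact_force: [-1.5, -0.0, 3.9]
opening: 0.0564
t: 7.88
tool_pos: [0.4951, 0.1249, 0.1893]
tool_rot: [-3.14, 0.0, -0.019]
contact_force: [-0.4, 0.2, -1.0]
opening: 0.0852
t 7.88 p [0.4951 0.1249 0.1893] yaw -0.0 zdown [ 0.012  0.001 -1.   ] q5 1.67 q0 0.1 open 0.0852 F [-0.4  0.2 -1. ]
shift mm [-95.6 386.9   7.7] turn -0.0
```

```bash
python3 -m creep '[[0,-8,33,0,-0.12],[0,-16,66,0,-0.24],[0,-24,99,0,-0.36],[0,-32,132,0,-0.48],[0,-40,165,0,-0.6],[0,-48,198,0,-0.72],[0,-56,231,0,-0.84],[0,-64,264,0,-0.96],[0,-72,297,0,-1.08],[0,-80,330,0,-1.2],[0,-88,363,0,-1.32],[0,-93,386,0,-1.44]]'; python3 -m creep '[[0,0,0,0,-0.12],[0,0,0,0,-0.13],[0,0,0,0,-0.13],[0,0,0,0,-0.13],[0,0,0,0,-0.13],[0,0,0,0,-0.13]]'; python3 to.py .400 -.261 .015 1.57;  python3 - <<'E'
from h import *
im=ctrl.get_image("top");im2=ctrl.get_image("side")
a=cv2.resize(im[150:240,110:260],(480,288),interpolation=cv2.INTER_CUBIC);b=cv2.resize(im2[140:310,190:340],(480,544),interpolation=cv2.INTER_CUBIC)
cv2.imwrite("pics/n2.png",np.hstack([cv2.copyMakeBorder(a,0,256,0,0,0),b])[...,::-1][:,160:])
E
```

```text
t: 8.88
tool_pos: [0.397, -0.2633, 0.181]
tool_rot: [-2.444, -1.972, 0.001]
contact_force: [0.3, 0.1, 0.2]
opening: 0.0854
t: 9.38
tool_pos: [0.3986, -0.2607, 0.1821]
tool_rot: [-2.316, -2.123, -0.0]
contact_force: [0.2, 0.1, 0.4]
opening: 0.0854
t 9.38 p [ 0.3986 -0.2607  0.1821] yaw 1.484 zdown [-0.  0. -1.] q5 -0.65 q0 -0.74 open 0.0854 F [0.2 0.1 0.4]
shift mm [ -0.2   1.4 167.1] turn -0.086
```

View pics/n2.png

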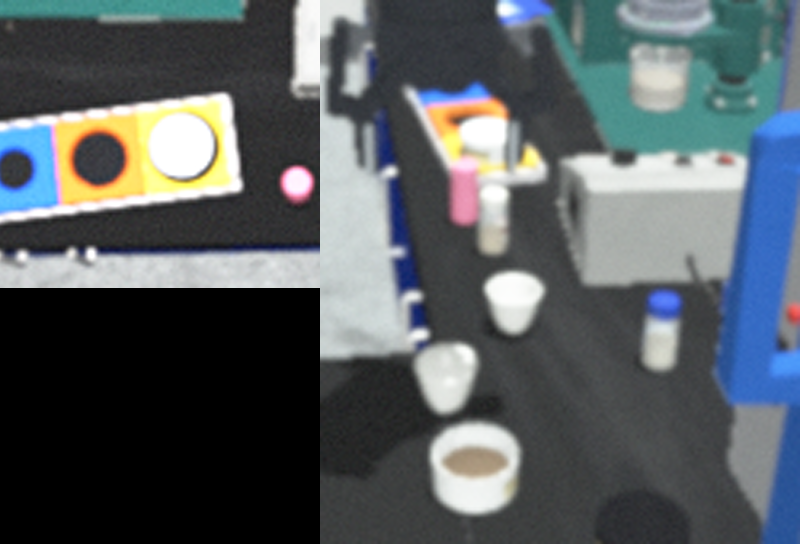

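The closed tin stands in the yellow nest, with its top at (182,147). The lidded crucible is at (447,378) in the side part with its knob visible, so it is the right one.

```bash
python3 -m creep '[[0,0,1,40,0],[0,0,1,80,0],[0,0,1,115,0],[0,0,1,145,0],[0,0,1,167,0],[0,0,1,167,0],[190,0,1,167,0],[190,0,1,167,0],[190,0,1,167,0],[190,0,1,167,0],[190,0,1,167,0],[190,0,1,167,0]]' 35; python3 -m creep '[[190,0,0,0,0],[190,0,0,0,0],[190,0,0,0,0],[190,0,0,0,0]]'; python3 to.py .400 -.261 .015 1.57
```

```text
t: 10.48
tool_pos: [0.4011, -0.2631, 0.018]
tool_rot: [2.313, 2.119, 0.001]
contact_force: [-0.7, 0.4, 7.3]
opening: 0.0437
t: 10.82
tool_pos: [0.4011, -0.263, 0.0179]
tool_rot: [2.313, 2.119, 0.001]
contact_force: [0.1, 0.8, 7.3]
opening: 0.0442
t 10.82 p [ 0.4011 -0.263   0.0179] yaw 1.484 zdown [ 0.004 -0.003 -1.   ] q5 -0.65 q0 -0.74 open 0.0442 F [0.1 0.8 7.3]
shift mm [ 1.9 -1.3  2.9] turn -0.086
```

```bash
python3 -m creep '[[190,0,0,-20,0],[190,0,0,-60,0],[190,0,0,-100,0],[190,0,0,-140,0],[190,0,0,-165,0],[190,0,0,-165,0],[190,0,0,-165,0],[190,0,0,-165,0]]'; python3 to.py .4835 .207 .18 1.484
```

```text
t: 11.48
tool_pos: [0.399, -0.2612, 0.1797]
tool_rot: [-2.316, -2.122, 0.0]
contact_force: [-0.7, 0.9, -0.9]
opening: 0.0439
t 11.48 p [ 0.399  -0.2612  0.1797] yaw 1.484 zdown [-0.001  0.    -1.   ] q5 -0.65 q0 -0.74 open 0.0439 F [-0.7  0.9 -0.9]
shift mm [ 4.738e+02  4.340e+01 -1.000e-01] turn -0.0
```

```bash
python3 -m creep '[[190,39,4,0,0],[190,78,7,0,0],[190,117,11,0,0],[190,156,14,0,0],[190,195,18,0,0],[190,234,22,0,0],[190,273,25,0,0],[190,312,29,0,0],[190,351,32,0,0],[190,390,36,0,0],[190,429,40,0,0],[190,460,43,0,0]]'; python3 -m creep '[[190,13,0,0,0],[190,13,0,0,0],[190,13,0,0,0],[190,13,0,0,0],[190,13,0,0,0],[190,13,0,0,0]]'; python3 to.py .4835 .207 .026 1.484
```

```text
t: 12.48
tool_pos: [0.4808, 0.1954, 0.1776]
tool_rot: [-2.313, -2.123, 0.005]
contact_force: [0.3, -0.6, -0.7]
opening: 0.044
t: 12.98
tool_pos: [0.4834, 0.2046, 0.1801]
tool_rot: [2.318, 2.12, -0.001]
contact_force: [0.4, 0.8, 0.8]
opening: 0.044
t 12.98 p [0.4834 0.2046 0.1801] yaw 1.482 zdown [-0. -0. -1.] q5 0.35 q0 0.26 open 0.044 F [0.4 0.8 0.8]
shift mm [ 2.400e+00 -1.000e-01  1.541e+02] turn -0.002
```

```bash
python3 -m creep '[[190,2,0,40,0],[190,2,0,80,0],[190,2,0,115,0],[190,2,0,135,0],[190,2,0,147,0],[190,2,0,152,0],[190,2,0,154,0],[190,2,0,156,0],[190,2,0,156,0],[190,2,0,156,0]]'; python3 to.py .4835 .207 .026 1.484
```

```text
t: 13.82
tool_pos: [0.485, 0.2082, 0.026]
tool_rot: [2.315, 2.121, 0.005]
contact_force: [-0.4, 0.8, -0.0]
opening: 0.0434
t 13.82 p [0.485  0.2082 0.026 ] yaw 1.484 zdown [ 0.003  0.001 -1.   ] q5 0.35 q0 0.26 open 0.0434 F [-0.4  0.8 -0. ]
shift mm [-1.3 -1.4  0. ] turn -0.0
```

```bash
python3 -m creep '[[190,0,0,1,0],[190,0,0,2,0],[190,0,0,2,0],[190,0,0,2,0]]'; python3 -m creep '[[160,0,0,0,0],[140,0,0,0,0],[100,0,0,0,0],[30,0,0,0,0],[0,0,0,0,0],[0,0,0,0,0],[0,0,0,-20,0],[0,0,0,-60,0],[0,0,0,-100,0],[0,0,0,-140,0],[0,0,0,-160,0],[0,0,0,-160,0]]'; python3 to.py .570 -.239 .2 1.48
```

```text
t: 14.15
tool_pos: [0.4851, 0.2083, 0.0259]
tool_rot: [2.315, 2.122, 0.003]
contact_force: [-6.7, -2.3, 14.8]
opening: 0.0437
t: 15.15
tool_pos: [0.4871, 0.2089, 0.1894]
tool_rot: [2.312, 2.119, 0.017]
contact_force: [0.6, -0.3, 0.5]
opening: 0.0857
t 15.15 p [0.4871 0.2089 0.1894] yaw 1.484 zdown [ 0.011  0.003 -1.   ] q5 0.35 q0 0.26 open 0.0857 F [ 0.6 -0.3  0.5]
shift mm [-438.9  121.7  -11.1] turn 0.004
```

```bash
python3 -m creep '[[0,-38,11,-10,0],[0,-76,21,-20,0],[0,-114,32,-20,0],[0,-152,43,-20,0],[0,-190,53,-20,0],[0,-228,64,-20,0],[0,-266,75,-20,0],[0,-304,86,-20,0],[90,-342,96,-20,0],[90,-380,107,-20,0],[90,-418,117,-20,0],[90,-438,124,-20,0]]'; python3 -m creep '[[90,0,0,0,0],[90,0,0,0,0],[90,0,0,0,0],[90,0,0,0,0]]'; python3 to.py .571 -.240 .02 1.484
python3 - <<'E'
from h import *
im=ctrl.get_image("top");im2=ctrl.get_image("side")
a=cv2.resize(im[140:240,110:260],(480,320),interpolation=cv2.INTER_CUBIC);b=cv2.resize(im2[140:310,190:340],(480,544),interpolation=cv2.INTER_CUBIC)
cv2.imwrite("pics/n3.png",np.hstack([cv2.copyMakeBorder(a,0,224,0,0,0),b])[...,::-1][:,160:])
E
```

```text
t: 16.15
tool_pos: [0.5683, -0.243, 0.2004]
tool_rot: [-2.318, -2.118, 0.003]
contact_force: [0.4, 0.9, -1.2]
opening: 0.0552
t: 16.48
tool_pos: [0.5686, -0.2378, 0.2015]
tool_rot: [-2.314, -2.123, 0.0]
contact_force: [0.1, -0.4, -0.3]
opening: 0.0551
t 16.48 p [ 0.5686 -0.2378  0.2015] yaw 1.485 zdown [-0.001  0.001 -1.   ] q5 -0.43 q0 -0.52 open 0.0551 F [ 0.1 -0.4 -0.3]
shift mm [ -2.1   2.7 181.5] turn 0.001
```

View pics/n3.png

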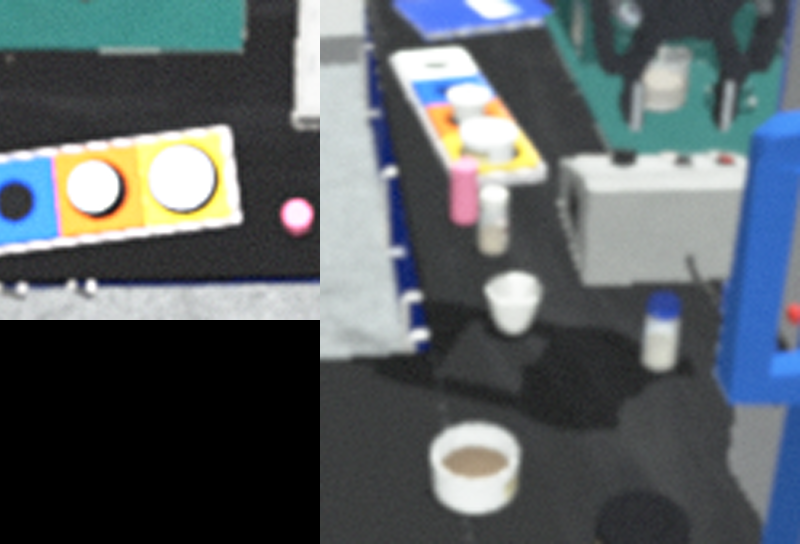

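Crucible is in the orange nest (top part, (95,187)), seemingly level. The blue vial is untouched at (662,330) in the side part. Descending on it.

```bash
python3 -m creep '[[90,-2,2,40,0],[90,-2,2,80,0],[90,-2,2,115,0],[90,-2,2,145,0],[90,-2,2,170,0],[90,-2,2,181,0],[90,-2,2,181,0],[230,-2,2,181,0],[230,-2,2,181,0],[230,-2,2,181,0],[230,-2,2,181,0],[230,-2,2,181,0]]' 30; python3 -m creep '[[230,0,0,0,0],[230,0,0,0,0],[230,0,0,0,0],[230,0,0,0,0]]'; python3 to.py .571 -.240 .02 1.484
```

```text
t: 17.58
tool_pos: [0.5727, -0.2424, 0.0242]
tool_rot: [2.313, 2.119, 0.003]
contact_force: [0.4, 0.4, 7.1]
opening: 0.0255
t: 17.92
tool_pos: [0.5726, -0.2424, 0.0242]
tool_rot: [2.313, 2.12, 0.003]
contact_force: [0.3, 1.2, 5.9]
opening: 0.0253
t 17.92 p [ 0.5726 -0.2424  0.0242] yaw 1.483 zdown [ 0.004 -0.002 -1.   ] q5 -0.43 q0 -0.52 open 0.0253 F [0.3 1.2 5.9]
shift mm [ 2.2 -1.9  4.2] turn -0.001
```

```bash
python3 -m creep '[[230,0,0,-20,0],[230,0,0,-60,0],[230,0,0,-100,0],[230,0,0,-140,0],[230,0,0,-180,0],[230,0,0,-180,0],[230,0,0,-180,0],[230,0,0,-180,0]]'; python3 to.py .474 .290 .2 1.484
```

```text
t: 18.58
tool_pos: [0.5706, -0.2414, 0.2014]
tool_rot: [2.316, 2.122, 0.0]
contact_force: [-0.7, 0.8, -0.9]
opening: 0.0253
t 18.58 p [ 0.5706 -0.2414  0.2014] yaw 1.484 zdown [ 0. -0. -1.] q5 -0.43 q0 -0.52 open 0.0253 F [-0.7  0.8 -0.9]
shift mm [ 520.9 -142.6    1.3] turn -0.0
```

```bash
python3 -m creep '[[230,37,-10,0,0],[230,74,-20,0,0],[230,111,-30,0,0],[230,148,-41,0,0],[230,185,-51,0,0],[230,222,-61,0,0],[230,259,-71,0,0],[230,296,-81,0,0],[230,333,-91,0,0],[230,370,-101,0,0],[230,407,-112,0,0],[230,444,-122,0,0]]'; python3 -m creep '[[230,37,-10,0,0],[230,77,-21,0,0],[230,77,-21,0,0],[230,77,-21,0,0],[230,77,-21,0,0],[230,77,-21,0,0]]'; python3 to.py .474 .290 .032 1.484
```

```text
t: 19.58
tool_pos: [0.4857, 0.2129, 0.1985]
tool_rot: [-2.315, -2.121, 0.006]
contact_force: [-0.0, -1.0, -0.4]
opening: 0.0254
t: 20.08
tool_pos: [0.4734, 0.2888, 0.1998]
tool_rot: [-2.317, -2.121, 0.004]
contact_force: [1.0, 0.5, -1.5]
opening: 0.0251
t 20.08 p [0.4734 0.2888 0.1998] yaw 1.482 zdown [-0.002 -0.001 -1.   ] q5 0.5 q0 0.41 open 0.0251 F [ 1.   0.5 -1.5]
shift mm [  1.5   0.9 167.8] turn -0.002
```

```bash
python3 -m creep '[[230,1,1,40,0],[230,1,1,80,0],[230,1,1,115,0],[230,1,1,140,0],[230,1,1,155,0],[230,1,1,163,0],[230,1,1,167,0],[230,1,1,169,0],[230,1,1,169,0],[230,1,1,169,0]]'; python3 to.py .474 .290 .032 1.484
```

```text
t: 20.92
tool_pos: [0.476, 0.2912, 0.0339]
tool_rot: [2.316, 2.121, 0.004]
contact_force: [0.9, -0.8, -0.6]
opening: 0.0254
t 20.92 p [0.476  0.2912 0.0339] yaw 1.483 zdown [ 0.002  0.001 -1.   ] q5 0.5 q0 0.42 open 0.0254 F [ 0.9 -0.8 -0.6]
shift mm [-1.4 -1.9  1.9] turn -0.001
```

```bash
python3 -m creep '[[230,0,-2,1,0],[230,0,-2,2,0],[230,0,-2,3,0],[230,0,-2,3,0],[230,0,-2,3,0]]'; python3 -m creep '[[210,0,0,0,0],[190,0,0,0,0],[160,0,0,0,0],[100,0,0,0,0],[60,0,0,0,0],[60,0,0,0,0],[60,0,0,-20,0],[60,0,0,-60,0],[60,0,0,-100,0],[60,0,0,-140,0],[60,0,0,-165,0],[60,0,0,-165,0]]'; python3 to.py .469 -.048 .2 1.48
```

```text
t: 21.33
tool_pos: [0.4736, 0.2918, 0.0322]
tool_rot: [2.315, 2.123, 0.002]
contact_force: [-5.4, -1.9, 10.6]
opening: 0.0253
t: 22.33
tool_pos: [0.4763, 0.2928, 0.2024]
tool_rot: [2.313, 2.12, 0.02]
contact_force: [0.7, 0.7, 0.1]
opening: 0.0655
t 22.33 p [0.4763 0.2928 0.2024] yaw 1.484 zdown [ 0.012  0.005 -1.   ] q5 0.51 q0 0.42 open 0.0655 F [0.7 0.7 0.1]
shift mm [-340.1   22.3    0.5] turn 0.004
```

```bash
python3 -m creep '[[90,-37,2,0,0],[90,-74,5,0,0],[90,-111,7,0,0],[90,-148,10,0,0],[90,-185,12,0,0],[90,-222,15,0,0],[90,-259,17,0,0],[90,-296,20,0,0],[90,-325,22,0,0],[90,-339,23,0,0],[90,-339,23,0,0],[90,-339,23,0,0]]'; python3 -m creep '[[90,0,0,0,0],[90,0,0,0,0],[90,0,0,0,0]]'; python3 to.py .469 -.048 .02 1.484
python3 - <<'E'
from h import *
im=ctrl.get_image("top");im2=ctrl.get_image("side")
a=cv2.resize(im[140:240,110:260],(480,320),interpolation=cv2.INTER_CUBIC);b=cv2.resize(im2[140:290,190:310],(480,600),interpolation=cv2.INTER_CUBIC)
cv2.imwrite("pics/n4.png",np.hstack([cv2.copyMakeBorder(a,0,280,0,0,0),b])[...,::-1][:,160:])
E
```

```text
t: 23.33
tool_pos: [0.4657, -0.0489, 0.1933]
tool_rot: [-2.317, -2.119, 0.001]
contact_force: [0.3, 0.7, 1.0]
opening: 0.0555
t: 23.58
tool_pos: [0.4662, -0.0476, 0.1941]
tool_rot: [-2.314, -2.124, 0.0]
contact_force: [0.8, 0.9, -0.3]
opening: 0.0555
t 23.58 p [ 0.4662 -0.0476  0.1941] yaw 1.485 zdown [-0.  0. -1.] q5 -0.18 q0 -0.26 open 0.0555 F [ 0.8  0.9 -0.3]
shift mm [ -0.2   2.9 174.1] turn 0.001
```

View pics/n4.png

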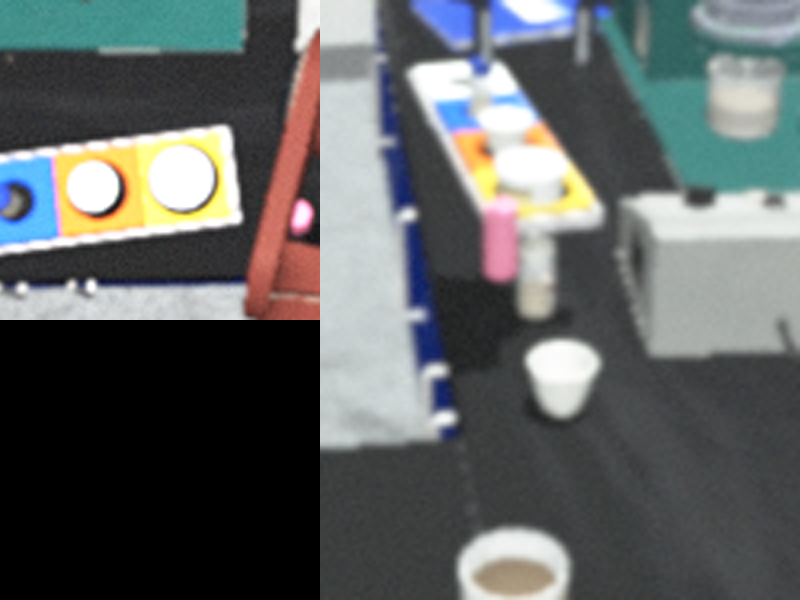

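The blue vial stands in the blue nest (side part, (481,85)). The white vial is at (536,275), next to the pink one at (500,240).

```bash
python3 -m creep '[[90,0,3,40,0],[90,0,3,80,0],[90,0,3,115,0],[90,0,3,145,0],[90,0,3,165,0],[90,0,3,174,0],[90,0,3,174,0],[230,0,3,174,0],[230,0,3,174,0],[230,0,3,174,0],[230,0,3,174,0],[230,0,3,174,0]]' 30; python3 -m creep '[[230,0,0,0,0],[230,0,0,0,0],[230,0,0,0,0],[230,0,0,-20,0],[230,0,0,-60,0],[230,0,0,-100,0],[230,0,0,-140,0],[230,0,0,-180,0],[230,0,0,-180,0],[230,0,0,-180,0],[230,0,0,-180,0]]'; python3 to.py .4645 .374 .2 1.484
```

```text
t: 24.68
tool_pos: [0.471, -0.0493, 0.0225]
tool_rot: [2.314, 2.12, 0.004]
contact_force: [-0.2, 0.8, 6.9]
opening: 0.0255
t: 25.6
tool_pos: [0.469, -0.0488, 0.2002]
tool_rot: [2.316, 2.122, 0.0]
contact_force: [-0.3, 0.1, -0.3]
opening: 0.0252
t 25.6 p [ 0.469  -0.0488  0.2002] yaw 1.484 zdown [ 0. -0. -1.] q5 -0.17 q0 -0.26 open 0.0252 F [-0.3  0.1 -0.3]
shift mm [ 4.208e+02 -4.130e+01  2.000e-01] turn -0.0
```

```bash
python3 -m creep '[[230,37,-4,0,0],[230,74,-7,0,0],[230,111,-11,0,0],[230,148,-14,0,0],[230,185,-18,0,0],[230,222,-22,0,0],[230,259,-25,0,0],[230,296,-29,0,0],[230,333,-33,0,0],[230,370,-36,0,0],[230,405,-40,0,0],[230,421,-41,0,0]]'; python3 -m creep '[[230,0,0,0,0],[230,0,0,0,0],[230,0,0,0,0],[230,0,0,0,0],[230,0,0,0,0]]'; python3 to.py .4645 .374 .032 1.484
```

```text
t: 26.6
tool_pos: [0.463, 0.3769, 0.1972]
tool_rot: [-2.312, -2.125, 0.006]
contact_force: [0.6, -0.2, 0.3]
opening: 0.0252
t: 27.02
tool_pos: [0.4652, 0.3727, 0.2001]
tool_rot: [2.318, 2.12, -0.001]
contact_force: [-0.4, -0.6, -0.4]
opening: 0.0252
t 27.02 p [0.4652 0.3727 0.2001] yaw 1.482 zdown [-0. -0. -1.] q5 0.64 q0 0.55 open 0.0252 F [-0.4 -0.6 -0.4]
shift mm [  1.3  -0.8 168.1] turn -0.002
```

```bash
python3 -m creep '[[230,1,-1,40,0],[230,1,-1,80,0],[230,1,-1,115,0],[230,1,-1,140,0],[230,1,-1,155,0],[230,1,-1,163,0],[230,1,-1,168,0],[230,1,-1,170,0],[230,1,-1,170,0],[230,1,-1,170,0],[230,1,-1,171,0],[230,1,-1,171,0]]'; python3 to.py .4645 .374 .032 1.484
```

```text
t: 28.02
tool_pos: [0.465, 0.3758, 0.0307]
tool_rot: [2.316, 2.122, 0.004]
contact_force: [0.0, 0.4, 1.6]
opening: 0.0253
t 28.02 p [0.465  0.3758 0.0307] yaw 1.484 zdown [ 0.002  0.001 -1.   ] q5 0.64 q0 0.56 open 0.0253 F [0.  0.4 1.6]
shift mm [-1.8 -0.3 -1.4] turn -0.0
```

Contact is just beginning. Release, rise and back away clear of the views.

```bash
python3 -m creep '[[230,0,0,1,0],[230,0,0,1,0],[210,0,0,1,0],[190,0,0,1,0],[160,0,0,1,0],[100,0,0,1,0],[60,0,0,1,0],[60,0,0,1,0],[60,0,0,-20,0],[60,0,0,-60,0],[60,0,0,-100,0],[60,0,0,-140,0]]'; python3 -m creep '[[60,-37,0,-30,0],[60,-74,0,-50,0],[60,-111,0,-50,0],[60,-148,0,-50,0],[60,-185,0,-50,0],[60,-222,0,-50,0],[60,-259,0,-50,0],[60,-296,0,-50,0],[60,-333,0,-50,0],[60,-370,0,-50,0],[60,-407,0,-50,0],[60,-440,0,-50,0]]'; python3 -m creep '[[60,0,0,0,0],[60,0,0,0,0],[60,0,0,0,0]]'
python3 - <<'E'
from h import *
im=ctrl.get_image("top");im2=ctrl.get_image("side")
a=cv2.resize(im[150:270,110:410],(800,320),interpolation=cv2.INTER_CUBIC);b=cv2.resize(im2[150:255,190:310],(320,280),interpolation=cv2.INTER_CUBIC)
c=cv2.resize(im2[150:195,212:272],(480,280*480//373),interpolation=cv2.INTER_CUBIC)[:280]
c=cv2.copyMakeBorder(c,0,280-c.shape[0],0,0,0)
cv2.imwrite("pics/n5.png",np.vstack([a,np.hstack([b,c])])[...,::-1])
E
```

```text
t: 29.02
tool_pos: [0.4633, 0.3748, 0.1699]
tool_rot: [-2.316, -2.122, 0.003]
contact_force: [0.8, 0.1, 0.8]
opening: 0.0654
t: 30.02
tool_pos: [0.4251, -0.0651, 0.2192]
tool_rot: [2.316, 2.121, 0.0]
contact_force: [1.0, -0.1, -0.1]
opening: 0.0653
t: 30.27
tool_pos: [0.4257, -0.0628, 0.2191]
tool_rot: [-2.316, -2.122, -0.0]
contact_force: [-0.6, 0.2, -0.7]
opening: 0.0654
```

View pics/n5.png

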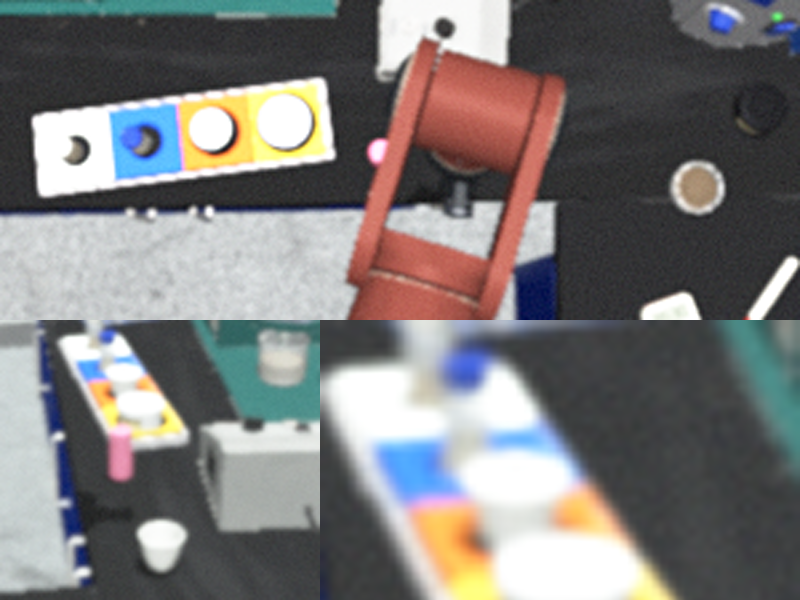

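All four stand in their nests: in the top part, tin (285,120), crucible (211,128), blue cap (135,140), and the white vial near (70,150). A numeric check of seating next.

Run:
```python
from h import *
im=ctrl.get_image("top");hsv=cv2.cvtColor(im,cv2.COLOR_RGB2HSV).astype(int)
def bl(name,xy,z,m,n="top"):
    k,lab,st,ce=cv2.connectedComponentsWithStats(m.astype(np.uint8));t=px(n,(*xy,z))
    d,i=min((np.hypot(*(ce[i]-t)),i) for i in range(1,k) if st[i][4]>8)
    print(n,name,"area",st[i][4],st[i][2:4],"off px",d.round(1),"xy",onz(n,ce[i],z).round(4),"want",xy)
w=(hsv[...,2]>165)&(hsv[...,1]<60)
bl("tin",(.492,.1235),.042,w);bl("cruc",(.483,.207),.042,w)
b=(hsv[...,1]>150)&(abs(hsv[...,0]-117)<9)&(hsv[...,2]<235)
bl("bluecap",(.474,.290),.06,b&(im[...,1]<110))
for l,xy,h in(("white_vial",(.4645,.374),.059),("blue_vial",(.474,.290),.059),("lidded_crucible",(.483,.207),.047),("closed_tin",(.492,.1235),.034),("open_tin",(.4064,-.352),.03),("open_crucible",(.4666,-.1701),.036)):
  for n in("top","side"):
    ctrl.get_image(n)
    t0,t1=px(n,(*xy,.008)),px(n,(*xy,.008+h))
    print(l,n,"expect base/top",t0.round(),t1.round(),[(round(o["conf"],2),np.round(o["rect"]).astype(int).tolist()) for o in ctrl.boxes_of(n,l)][:4])
i2=ctrl.get_image("side")
cv2.imwrite("pics/n6.png",np.hstack([cv2.resize(i2[145:195,205:275],(420,300),interpolation=cv2.INTER_CUBIC),cv2.resize(im[175:225,115:178],(378,300),interpolation=cv2.INTER_CUBIC)])[...,::-1])
```

```text
top tin area 340 [21 21] off px 0.2 xy [0.4913 0.1236] want (0.492, 0.1235)
top cruc area 206 [16 16] off px 0.7 xy [0.4843 0.2086] want (0.483, 0.207)
top bluecap area 11 [6 6] off px 2.9 xy [0.4809 0.2846] want (0.474, 0.29)
white_vial top expect base/top [138. 207.] [133. 204.] []
white_vial side expect base/top [225. 162.] [225. 148.] [(0.59, [222, 146, 5, 14]), (0.58, [231, 190, 11, 17]), (0.45, [233, 177, 17, 17])]
blue_vial top expect base/top [165. 203.] [161. 200.] [(0.66, [155, 199, 10, 9])]
blue_vial side expect base/top [230. 170.] [230. 156.] []
lidded_crucible top expect base/top [191. 200.] [188. 198.] [(0.46, [183, 190, 11, 15])]
lidded_crucible side expect base/top [236. 179.] [236. 167.] []
closed_tin top expect base/top [217. 196.] [216. 195.] [(0.57, [213, 184, 13, 18]), (0.5, [387, 179, 20, 18])]
closed_tin side expect base/top [242. 189.] [242. 180.] [(0.89, [271, 294, 36, 30]), (0.67, [226, 273, 27, 27]), (0.55, [235, 174, 16, 19])]
open_tin top expect base/top [369. 221.] [372. 220.] [(0.54, [362, 211, 19, 18])]
open_tin side expect base/top [238. 288.] [238. 278.] [(0.82, [228, 273, 24, 27])]
open_crucible top expect base/top [311. 203.] [313. 201.] [(0.48, [132, 198, 8, 14])]
open_crucible side expect base/top [250. 239.] [250. 227.] [(0.58, [238, 226, 22, 18])]
```

View pics/n6.png

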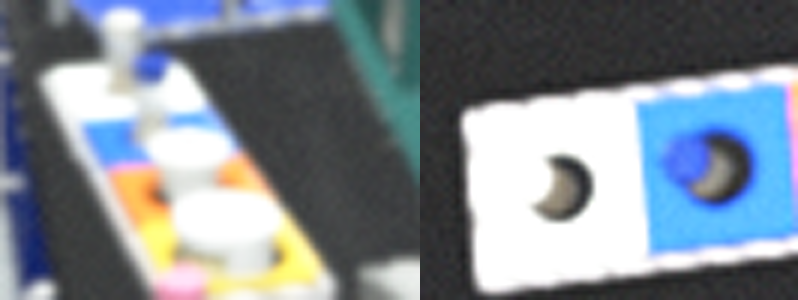

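```bash
python3 -c "
from station import ctrl
print(ctrl.get_obs()['t']);print(ctrl.finish_job())"
```

```text
31.6667
the job is handed in; nothing more can be done
None
```

I packed all four items in the order asked and handed the job in at about 32 s of the 128 s allowed. The closed tin is in the yellow nest, the lidded crucible in orange, the blue-capped vial in blue and the white-capped vial in white.

**Final position checks**
- **Tin and crucible:** the lids sit within about 2 mm of the pocket centres in the top view.
- **Vials:** both stand upright in the last pictures. The blue cap is where a seated vial's should be, to about 1–2 pixels (3–6 mm) in the top view. The white vial fits its expected place in the side view.
- **Seating:** every item met the floor of its pocket before release. The wrist force then was about 2 to 15 N.
- **Open tin and open crucible:** neither was touched, and in the side view both are within a pixel or two of where they started.
- **At hand-in:** the gripper was open at 0.22 m height, clear of everything.

**Checks that failed or disagreed**
- **Blue cap by colour:** the automatic search for the blue cap locked onto a stray patch of 11 pixels, so I judged that cap by eye.
- **White vial from above:** the detector did not report it, because its white cap blends into the white nest. The one white-vial check is therefore the side view.
- **Other detector misses:** it also missed the blue vial and the lidded crucible in the side view.
- **Open crucible from above:** the arm hid it in the last top picture. The detector's only report there was a false one at the white vial.

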